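Draw the long rice paddle out of the latched utensil chest

TASK

Swing the flat steel hasp on top of the wooden utensil chest off the lid, so that the sprung lid flips fully open. Then take hold of the long wooden rice paddle inside, tilt it and draw it out diagonally through the opening, which is shorter than the paddle; finish with it still held in the gripper and motionless, the whole paddle at least 5 cm higher than the top of the chest and not touching it. Do not push the other things on the platform about.

Things in the scene. Friction and masses are not known exactly. Their poses are not given: they have to be found in the camera images.
- chest: Wooden utensil chest, fixed, outside 162 (x) by 336 (y) by 93 mm high with cover and lid. Origin: centre of its underside; z up, y along its length, front to -x. Inside 140 by 314 mm; inner floor at z = 10 mm, wall tops at 85 mm, walls 11 mm thick. Two cross battens 16 mm wide, 12 mm high on the inner floor at y = -90 and +90 mm carry the paddle.
- opening (a point): Centre of the chest's opening at wall-top height (chest frame 0, -57.5, 85 mm): 199 mm long (chest y -157 to +42), 140 mm wide, shut at first by the lid. From y = +42 to the +y end a fixed board 8 mm thick (top at z = 93 mm) covers the inside for good.
- lid (a joint): Lid angle: 0 shut, 2.7 leaning right back. Wooden board 162 by 207 by 8 mm, 150 g, flush with the fixed cover, hinged along the chest's +x long side. Once the hasp is off it, a spring opens it by itself within about 2 s to 2.7, and it stays there, leaning back beyond the +x side; until then the hasp blocks it.
- lid_edge (a point): Middle of the lid's free edge (the -x edge when shut). A steel catch plate 2 mm high lies on the lid under the hasp.
- hasp (a joint): Angle of the hasp, a flat steel bar turning level about a vertical pin on the fixed cover; it stays where left (under 1 N at the knob moves it). At 0 it points to the chest's -y, over the lid; the angle grows, up to 1.7, as it swings towards the front (at 1.57 it points to the chest's -x). 0 to 0.3 at first; clear of the lid from about 1.2.
- hasp_knob (a point): Middle of the hasp's upright round steel knob, 14 mm in diameter and 40 mm tall (20 mm above and 20 mm below this point, to the bar's top), 75 mm from the pin. It can be pinched from above or pushed from the side.
- hasp_pivot (a point): On the hasp's vertical pin, at the bar (chest frame -25, +82, 98 mm). The bar is 18 mm wide, 4 mm thick, its underside 96 mm above the chest's underside; it reaches 85 mm from the pin.
- paddle: Long wooden rice paddle, loose, 290 mm long, 110 to 225 g, lying flat on the battens nearly along the chest. Origin: centre of its underside; y along it, z up. Handle 24 mm wide, 16 thick, y = -145 to +25 mm; blade 56 mm wide, 8 thick, y = +25 to +145, undersides flush. Blade end under the fixed cover, handle under the lid. Centre of mass about y = +4 mm.
- paddle_butt (a point): End of the paddle's handle (paddle frame 0, -145, 8 mm).
- paddle_tip (a point): End of the paddle's blade (paddle frame 0, 145, 4 mm).
- mortar: Bystander: clay mortar, 150 mm across, 115 mm high; origin under its centre.
- bowl: Bystander: white bowl, 110 mm across, 45 mm high; origin under its centre.
- cup: Bystander: aluminium cup, 64 mm across, 55 mm high; origin under its centre.
- spoon: Bystander: steel spoon 170 mm long, lying flat in front of the chest.
- basket: Bystander: round lidded rice basket, 116 mm across, 102 mm high; origin under its centre.
- jar: Bystander: glass jar, 60 mm across, 100 mm high; origin under its centre.
- pestle: Bystander: wooden pestle 285 mm long, 42 mm thick, lying beyond the chest.

How it is judged:
By the outcome, as a careful person would: the job done as asked, in the order asked, and still so for the second after the job is handed in, while the arm keeps its last pose, push and grip.
It also fails if it takes over 45 s, if anything falls off the work surface, if the arm or the gripper's body presses on something with over 40 N, if the wrist force passes 120 N, or if a joint passes its speed limit or range.

ROBOT

A 6-joint arm with a two-finger parallel gripper is mounted at the origin on the work surface. World frame = base frame: x ahead of the robot, y to its left, z up, the work surface at z = 0. Lengths are in m, angles in rad, forces in N, time in s.
With the tool pointing down it reaches from about 0.3 to 0.775 m from the base axis. Payload 14.6 kg.
Tool frame: the origin (TCP) lies between the finger pads; the fingertips stand ctrl.tip_extent ahead of it and the grasp point (between the pads) lies 3 mm ahead of it (ctrl.tip_extent is the distance from the TCP to the fingertips, in m); z points along the fingers, y is the line along which they close (so a half turn about z gives the same grasp; the last joint's range is limited). The gripper opens to 94 mm and grips with 3 to 60 N. Pads are 16 mm wide; open, the fingers measure 119 mm over their backs; the gripper's body (75 mm by 177 mm) begins 78 mm behind the grasp point.
Start: joints at [-0.067, 0.3, 1.521, -0, 1.321, -0.067], TCP at [0.55, -0, 0.227] pointing down, gripper open.
Joint ranges: [-3.03, 3.03], [-0.79, 2.21], [0.23, 2.52], [-1.04, 4.18], [0, 3.07], [-2.55, 2.55]. Speed limits (rad/s): [2.22, 2.22, 2.57, 3.14, 3.14, 3.14].

INTERFACE

Orientations are given as [roll, pitch, yaw] about the fixed x, y, z axes, in that order (R = Rz(yaw) Ry(pitch) Rx(roll)).
In Python, from station import ctrl, eyes gives the robot as it stands. The module is installed in compiled form; this text tells all that it offers.
- The arm moves only by the tool move_tool, called after "Request:" as name(argument=value, ...), one argument or row to a line, values as JSON. Schema: {"type":"object","properties":{"deltas":{"type":"object","properties":{"steps":{"type":"array","items":{"type":"array","items":{"type":"number"},"minItems":6,"maxItems":6},"minItems":1,"maxItems":10}},"additionalProperties":false,"required":["steps"]},"finger_gap":{"type":"number"},"grip_force":{"type":"number"},"only":{"type":"string"},"quiet":{"type":"boolean"},"lines":{"type":"string"}},"required":["deltas"],"additionalProperties":false}. deltas is an object whose key "steps" holds a list of rows, 1 to 10 of them, each of 6 numbers: dx, dy, dz in shares of the most that a row can go, 1 being 50 mm, then a rotation vector rx, ry, rz in a scale on which 1.0 is 4 rad; each row shifts and turns the commanded pose from where the row before left it, along the tool's axes as they then stand; what a row does not reach is not made up. A row lasts 1/10 s, in which the tool goes at most 0.05 m and 0.15 rad, less where a joint would pass 70% of its speed; a pose out of reach is approached as far as the arm can. finger_gap is the finger opening in m, set as the call begins (left out keeps the last). The fingers move at their own pace and stop on an object; grip_force is the grip in N (left out, the last holds). Time passes only in rows, so rows that do not move let the fingers close. The tool returns the time, the measured TCP pose, the force, the opening and the grip force at its end. only (a regular expression) keeps the lines of the reply that match it, lines (a string "A,B") keeps lines A to B, and quiet returns only ok. Shift and turn numbers lie between -1 and 1, and a call with a number outside is refused. Input that does not fit is refused with a message, and nothing moves.
- ctrl.get_obs(): the state, without advancing time (a new reading comes with each control period).
- eyes.camera(name): name is "scene" or "side" or "wrist"; returns a dict with "pixels" (400x640x3 uint8, blue, green, red), "fx", "fy", "cx", "cy" (pixels), "k1" (the pictures are not rectified: a ray, as slopes to the right and down, at radius r is drawn at 1 + k1 r^2 times it, then the intrinsics apply), "extrinsics" (4x4, takes a point from camera to world coordinates). Camera axes: x right, y up, looking along -z (the intrinsics and any distortion apply to the point x, -y, -z); pixel columns grow to the right and rows downward; lengths in m; the calibration is good to about 2 mm. A picture is of the moment at which its call begins. There is no depth.
- ctrl.hand_in(): hands the job in; it is judged then, once.
The state is a dict: "time_s": time; "qpos": joint angles; "joint_vel": joint speeds; "tau": joint torques, N m; "ee_pos": TCP position; "eef_rot": TCP orientation; "force": force on the tool from outside, world axes, zero at the start; "moment": the same for the moment, N m; "grip_width": finger opening in m; "grip_force": force on a finger pad.
Only numpy, scipy, OpenCV 4.12 (cv2) and the standard library are available. Lean on these libraries where they do the work, as an engineer would, in place of code of your own. Each camera call takes 0.05 s, during which the arm holds its last target. There are 200 camera calls.

## Working session

There is one attempt and no reset: what is moved stays moved. The work goes in short steps, Python scripts to look and compute and a tool call to move; the robot and the scene stay as the last step left them, time stands still between calls to the robot, and variables do not carry over. Pictures are saved under pics/ and viewed, at most 10 in all, crops included, and the job is handed in when it is done.

```bash
mkdir -p pics
```

Create h.py:
```python
import numpy as np, cv2
from station import ctrl, eyes
def ray(c,u,v):
    x=np.array([(u-c["cx"])/c["fx"],(v-c["cy"])/c["fy"]]); s=x.copy()
    for _ in range(20): s=x/(1+c["k1"]*(s@s))
    E=np.array(c["extrinsics"]); d=E[:3,:3]@np.array([s[0],-s[1],-1]); return E[:3,3],d/np.linalg.norm(d)
def onz(c,u,v,z):
    o,d=ray(c,u,v); return o+d*(z-o[2])/d[2]
def proj(c,p):
    E=np.array(c["extrinsics"]); q=E[:3,:3].T@(np.array(p)-E[:3,3]); s=np.array([q[0],-q[1]])/-q[2]
    s=s*(1+c["k1"]*(s@s)); return s*[c["fx"],c["fy"]]+[c["cx"],c["cy"]]
def tri(c1,p1,c2,p2):
    o1,d1=ray(c1,*p1); o2,d2=ray(c2,*p2)
    t=np.linalg.lstsq(np.c_[d1,-d2],o2-o1,rcond=None)[0]; a=o1+d1*t[0]; b=o2+d2*t[1]; return (a+b)/2,np.linalg.norm(a-b)
def rot():
    from scipy.spatial.transform import Rotation as R
    o=ctrl.get_obs(); return R.from_euler('xyz',o["eef_rot"]).as_matrix() if np.size(o["eef_rot"])==3 else o["eef_rot"]
```

Run:
```python
from h import *
for n in("scene","side","wrist"):
    c=eyes.camera(n); cv2.imwrite(f"pics/{n}0.png",c["pixels"]); print(n,np.round(c["extrinsics"],3).tolist(),c["fx"],c["k1"])
o=ctrl.get_obs(); print(o, ctrl.tip_extent)
```

```text
scene [[0.688, -0.578, 0.438, 1.183], [0.726, 0.556, -0.405, -0.601], [-0.009, 0.597, 0.802, 1.244], [0.0, 0.0, 0.0, 1.0]] 400.20964091164973 -0.030044168049442748
side [[-0.856, 0.282, -0.433, -0.021], [-0.516, -0.425, 0.744, 0.949], [0.025, 0.86, 0.51, 0.783], [0.0, 0.0, 0.0, 1.0]] 451.1402278727068 0.021671264606893576
wrist [[1.0, 0.001, 0.002, 0.55], [-0.001, 0.965, 0.264, 0.076], [-0.001, -0.264, 0.965, 0.385], [0.0, 0.0, 0.0, 1.0]] 310.66656874012904 0.014119776405288078
{'time_s': 0.15, 'qpos': array([-6.65932685e-02,  3.00352862e-01,  1.52141734e+00, -3.45592117e-05,
        1.32068150e+00, -6.65948403e-02]), 'joint_vel': array([-0.0005123 , -0.0004915 , -0.00109731, -0.00113787, -0.00134198,
        0.00104125]), 'tau': array([-2.50185103e-04, -5.31960297e+01, -3.52822959e+01,  7.07691838e-02,
        2.35654798e-02, -3.66386917e-05]), 'ee_pos': array([5.49830898e-01, 3.70284150e-06, 2.27020447e-01]), 'eef_rot': array([-3.14073328e+00, -2.37637221e-05,  1.57080646e+00]), 'force': array([ 0.19758736, -0.66284056, -0.43440248]), 'moment': array([ 0.02751979, -0.03507316,  0.01704824]), 'grip_force': 0.0, 'grip_width': 0.09415342953064959} 0.022
```

View pics/scene0.png

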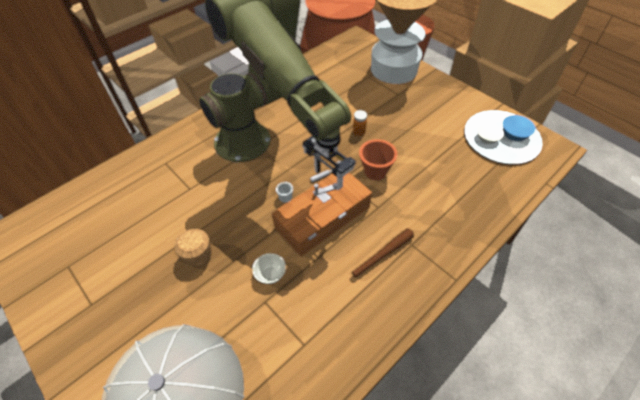

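View pics/side0.png

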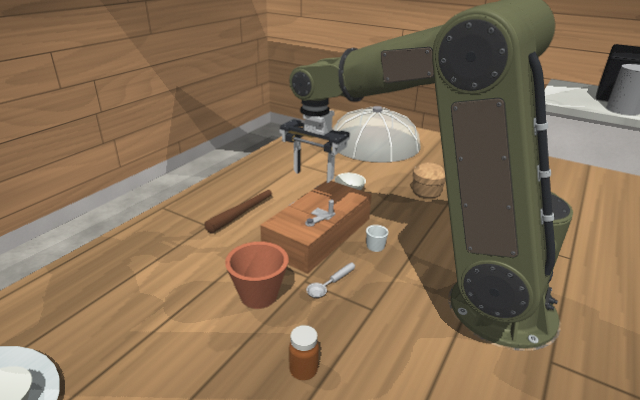

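The scene view shows the chest around (323,212). In the side view it is around (315,225), with the steel hasp at about (320,213) and its knob at about (332,208). Next I'll look at enlarged crops and the wrist view.

Run:
```python
import cv2,numpy as np
a=cv2.imread("pics/scene0.png")[150:260,260:400]; b=cv2.imread("pics/side0.png")[175:275,250:390]
a=cv2.resize(a,None,fx=5,fy=5,interpolation=2)[:300*2]; b=cv2.resize(b,None,fx=5,fy=5,interpolation=2)
cv2.imwrite("pics/sc_crop.png",a); cv2.imwrite("pics/si_crop.png",b)
```

```text
(no output)
```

View pics/wrist0.png

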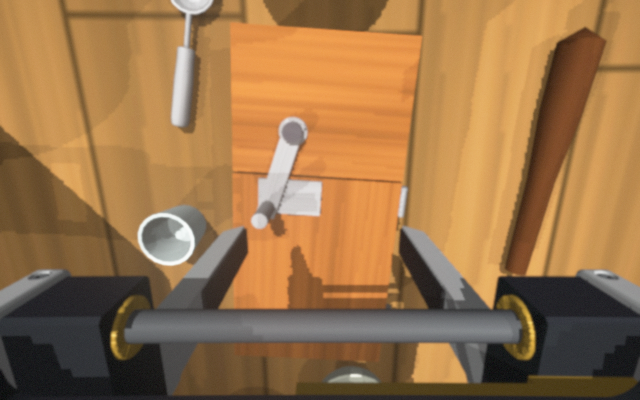

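View pics/si_crop.png

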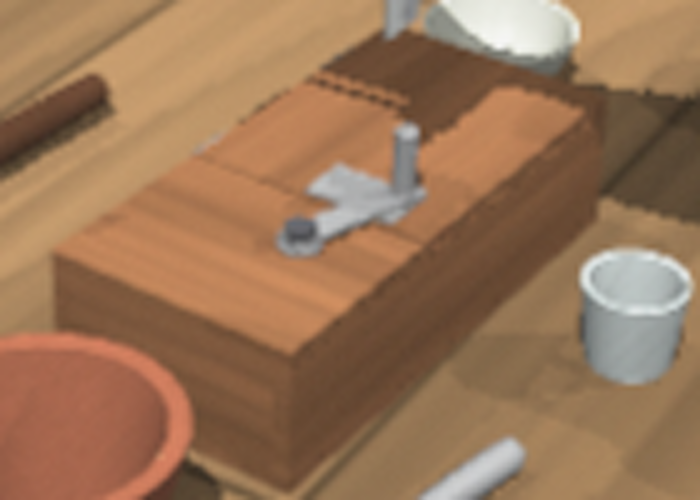

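The wrist view looks straight down with image right = +x and up = +y. It shows:
- Cover far corners: (231,24) and (421,36)
- Seam: (233,172) to (403,182)
- Hasp pin: (293,131)
- Knob top: (261,220)
- Cup at (172,238), just in front of the chest

The side crop confirms the hasp is shut, with its knob upright at about (331,201).

Run:
```python
from h import *
w=eyes.camera("wrist"); s=eyes.camera("side")
for p in [(231,24),(421,36),(233,172),(403,182)]: print(p,onz(w,*p,.093).round(4))
piv=onz(w,293,131,.102); print("piv",piv)
print("knob top z=.14",onz(w,261,219,.140))
print(tri(w,(261,219),s,(250+406/5,175+128/5)), "piv tri",tri(w,(293,131),s,(250+300/5,175+228/5)))
print("cup rim",onz(w,178,232,.055),"cup right rim",onz(w,207,228,.055), proj(w,[.5,.1,.1]))
print("corner side cover -y front..",onz(s,250+292/5,175+356/5,.093),onz(s,250+55/5,175+258/5,.093))
```

```text
(231, 24) [0.4724 0.1475 0.093 ]
(421, 36) [0.6329 0.1382 0.093 ]
(233, 172) [0.464  0.0214 0.093 ]
(403, 182) [0.6264 0.0115 0.093 ]
piv [0.52292388 0.06010731 0.102     ]
knob top z=.14 [ 0.4980164  -0.00944548  0.14      ]
(array([ 0.49688589, -0.01060449,  0.13952906]), np.float64(0.0026643699683287963)) piv tri (array([0.52216162, 0.05956126, 0.10231136]), np.float64(0.0019326308671461256))
cup rim [ 0.38533213 -0.05466478  0.055     ] cup right rim [ 0.41850847 -0.0498993   0.055     ] [265.36162863  83.55447239]
corner side cover -y front.. [0.46884042 0.15069346 0.093     ] [0.62460672 0.14520686 0.093     ]
```

The manual's scale: shifts go in shares of 50 mm and turns go in shares of 4 rad. Converting my numbers, 0.03 m is 0.6, 0.01 m is 0.2.

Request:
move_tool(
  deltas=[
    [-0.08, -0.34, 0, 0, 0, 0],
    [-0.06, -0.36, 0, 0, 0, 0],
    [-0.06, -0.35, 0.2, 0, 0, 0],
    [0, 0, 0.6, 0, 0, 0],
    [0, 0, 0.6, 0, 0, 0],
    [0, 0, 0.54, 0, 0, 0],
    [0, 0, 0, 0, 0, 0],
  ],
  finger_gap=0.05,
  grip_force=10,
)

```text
refused: deltas: the value is not of type 'object' (schema: type "object"). Nothing was moved.
```

Refused on format, not on reach. It needs an object with the rows under "steps".

Request:
move_tool(
  deltas={"steps": [[-0.08, -0.34, 0, 0, 0, 0], [-0.06, -0.36, 0, 0, 0, 0], [-0.06, -0.35, 0.2, 0, 0, 0], [0, 0, 0.6, 0, 0, 0], [0, 0, 0.6, 0, 0, 0], [0, 0, 0.54, 0, 0, 0], [0, 0, 0, 0, 0, 0]]},
  finger_gap=0.05,
  grip_force=10,
)

```text
time_s: 0.95
ee_pos: [0.4959, -0.0099, 0.1276]
eef_rot: [-3.136, -0.001, 1.571]
force: [-0.5, -1.1, 0.1]
grip_width: 0.0502
grip_force: 0.0
```

Request:
move_tool(
  deltas={"steps": [[0, 0, 0, 0, 0, 0], [0, 0, 0, 0, 0, 0], [0, 0, 0, 0, 0, 0], [0, 0, 0, 0, 0, 0]]},
  finger_gap=0.0,
  grip_force=12,
)

```text
time_s: 1.35
ee_pos: [0.4979, -0.01, 0.1313]
eef_rot: [3.14, 0.0, 1.571]
force: [0.8, 0.2, 0.7]
grip_width: 0.0215
grip_force: 0.0
```

Request:
move_tool(
  deltas={"steps": [[0, 0, 0, 0, 0, 0], [0, 0, 0, 0, 0, 0], [0, 0, 0, 0, 0, 0]]},
)

```text
time_s: 1.65
ee_pos: [0.4976, -0.0101, 0.1308]
eef_rot: [3.141, 0.0, 1.571]
force: [-2.0, -1.3, 4.4]
grip_width: 0.0135
grip_force: 12.0
```

Run:
```python
import numpy as np
a=-.061; ex=np.array([np.cos(a),np.sin(a)]); ey=np.array([-ex[1],ex[0]]); 
p=None
for t in np.r_[.285,np.arange(.45,1.66,.15)]:
    q=75*(-np.sin(t)*ex-np.cos(t)*ey)
    if p is not None: print(round(t,2),"tool dx,dy mm",(q-p)[::-1].round(1))
    p=q
```

```text
0.45 tool dx,dy mm [  5.1 -11.2]
0.6 tool dx,dy mm [ 6.2 -9.4]
0.75 tool dx,dy mm [ 7.5 -8.3]
0.9 tool dx,dy mm [ 8.7 -7.1]
1.05 tool dx,dy mm [ 9.7 -5.7]
1.2 tool dx,dy mm [10.4 -4.2]
1.35 tool dx,dy mm [10.9 -2.6]
1.5 tool dx,dy mm [11.2 -1. ]
1.65 tool dx,dy mm [11.2  0.7]
```

In the tool's units: 0.0112 m is 0.224, -0.011 m is -0.22.

Request:
move_tool(
  deltas={"steps": [[0.1, -0.22, 0, 0, 0, 0], [0.12, -0.19, 0, 0, 0, 0], [0.15, -0.17, 0, 0, 0, 0], [0.174, -0.14, 0, 0, 0, 0], [0.194, -0.114, 0, 0, 0, 0], [0.208, -0.084, 0, 0, 0, 0], [0.218, -0.052, 0, 0, 0, 0], [0.224, -0.02, 0, 0, 0, 0], [0.12, 0, 0, 0, 0, 0], [0, 0, 0, 0, 0, 0]]},
)

```text
time_s: 2.65
ee_pos: [0.4472, 0.0668, 0.1303]
eef_rot: [-3.139, -0.0, 1.572]
force: [-7.0, 0.1, 8.1]
grip_width: 0.0137
grip_force: 12.0
```

Request:
move_tool(
  deltas={"steps": [[0, 0, 0, 0, 0, 0], [0, 0, 0, 0, 0, 0], [0, 0, -0.4, 0, 0, 0], [0, 0, -0.6, 0, 0, 0], [0, 0, -0.8, 0, 0, 0], [0, 0, -0.8, 0, 0, 0], [0, 0, -0.8, 0, 0, 0], [0, 0, 0, 0, 0, 0]]},
  finger_gap=0.05,
)

```text
time_s: 3.45
ee_pos: [0.4492, 0.0657, 0.3051]
eef_rot: [3.134, -0.001, 1.571]
force: [-0.5, -0.7, -1.1]
grip_width: 0.05
grip_force: 0.0
```

Run:
```python
from h import *
for n in("side","wrist"): cv2.imwrite(f"pics/{n}1.png",eyes.camera(n)["pixels"])
```

```text
(no output)
```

View pics/wrist1.png

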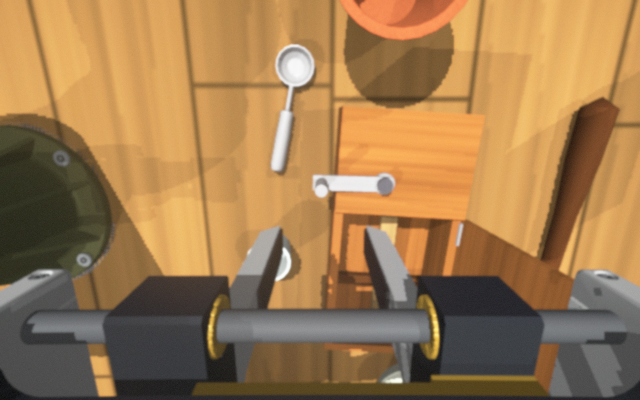

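The hasp now points to the front, with its knob at (321,187), and the lid has opened, showing the inside. Next I'll move back over the opening to see the paddle.

In the tool's units: -0.04 m is -0.8, -0.03 m is -0.6.

Request:
move_tool(
  deltas={"steps": [[-0.6, 0.2, -0.1, 0, 0, 0], [-0.8, 0.32, -0.2, 0, 0, 0], [-0.8, 0.32, -0.2, 0, 0, 0], [-0.8, 0.32, -0.2, 0, 0, 0], [-0.8, 0.32, 0, 0, 0, 0], [-0.6, 0.24, 0, 0, 0, 0], [-0.32, 0.08, 0, 0, 0, 0], [0, 0, 0, 0, 0, 0], [0, 0, 0, 0, 0, 0]]},
  finger_gap=0.094,
)

```text
time_s: 4.45
ee_pos: [0.5377, -0.1697, 0.3347]
eef_rot: [-3.141, -0.001, 1.571]
force: [1.0, 0.4, 0.2]
grip_width: 0.0938
grip_force: 0.0
```

Run:
```python
from h import *
cv2.imwrite("pics/wrist2.png",eyes.camera("wrist")["pixels"])
```

```text
(no output)
```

View pics/wrist2.png

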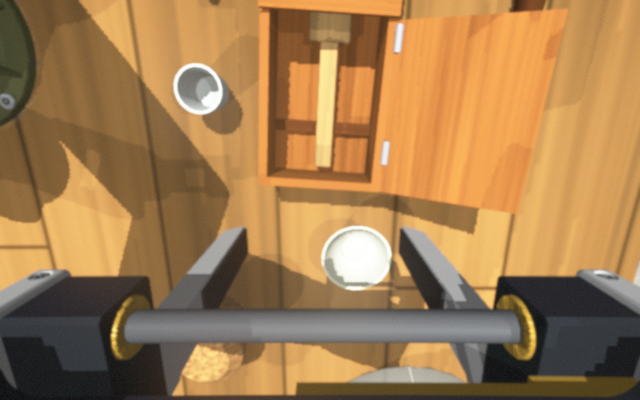

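The lid is leaning right back. The paddle's pale handle runs from its butt at about (324,166) up to about (328,42), where the blade starts, and the blade disappears under the cover at about (330,14). Next I'll mask it and convert to chest coordinates.

Run:
```python
from h import *
w=eyes.camera("wrist"); P=w["pixels"]
C=np.array([.5426,-.0237]); a=-.061; ex=np.array([np.cos(a),np.sin(a)]); ey=np.array([-ex[1],ex[0]])
hsv=cv2.cvtColor(P,cv2.COLOR_BGR2HSV); print(hsv[100,326],hsv[100,295],hsv[30,330])
m=((hsv[...,1]<hsv[100,326][1]+25)&(hsv[...,2]>110)).astype(np.uint8); m[:, :300]=0;m[:,350:]=0;m[175:]=0;m[:12]=0
n,l,st,_=cv2.connectedComponentsWithStats(m); k=l[100,326]; print(st[k])
for v in (20,30,36,40,44,48,52,60,80,100,120,140,155,160,164,166,168,170):
    u=np.where(l[v]==k)[0]
    if len(u)==0: continue
    z=.038 if v>42 else .030
    q=[(onz(w,x,v,z)[:2]-C) for x in(u.min()-.5,u.max()+.5)]
    print(v,u.min(),u.max(),[(round(1e3*(p@ex)),round(1e3*(p@ey))) for p in q], onz(w,u.mean(),v,z)[:2].round(4))
print("wall corners top chest check",[ (np.array([(onz(w,*p,.085)[:2]-C)@ex,(onz(w,*p,.085)[:2]-C)@ey])*1e3).round() for p in((262,181),(404,14))])
```

```text
[ 23 104 251] [ 14 168 234] [ 18 124 160]
[ 310   14   40  153 3035]
20 311 349 [(-25, 47), (27, 50)] [0.5481 0.0249]
30 310 349 [(-25, 35), (28, 38)] [0.5476 0.013 ]
36 311 349 [(-24, 28), (29, 31)] [0.5469 0.0057]
40 314 348 [(-19, 23), (28, 26)] [0.5485 0.0008]
44 321 337 [(-10, 18), (13, 19)] [ 0.5455 -0.0056]
48 321 336 [(-9, 13), (12, 14)] [ 0.5448 -0.0105]
52 320 337 [(-10, 8), (14, 9)] [ 0.5449 -0.0154]
60 320 336 [(-10, -2), (13, -1)] [ 0.5442 -0.0253]
80 319 334 [(-10, -27), (12, -26)] [ 0.5423 -0.0505]
100 318 333 [(-10, -54), (13, -52)] [ 0.541  -0.0767]
120 317 332 [(-9, -81), (13, -79)] [ 0.5396 -0.1038]
140 316 331 [(-9, -109), (14, -107)] [ 0.5382 -0.1318]
155 316 330 [(-8, -130), (14, -129)] [ 0.5375 -0.1534]
160 315 329 [(-9, -138), (13, -137)] [ 0.536  -0.1608]
164 316 329 [(-7, -144), (13, -142)] [ 0.5367 -0.1667]
166 322 329 [(2, -146), (13, -145)] [ 0.5412 -0.1697]
wall corners top chest check [array([ -77., -163.]), array([87., 46.])]
```

In the tool's units: 0.035 m is 0.7, 0.03 m is 0.6, 0.06 rad is 0.015.

Request:
move_tool(
  deltas={"steps": [[0.6, 0.03, 0.4, 0, 0, 0], [0.7, 0.03, 0.6, 0, 0, 0], [0.7, 0.03, 0.6, 0, 0, 0], [0.52, 0.02, 0.6, 0, 0, 0], [0, 0, 0.6, 0, 0, 0.015], [0, 0, 0.4, 0, 0, 0], [0, 0, 0, 0, 0, 0], [0, 0, 0, 0, 0, 0]]},
  finger_gap=0.06,
)

```text
time_s: 5.35
ee_pos: [0.5436, -0.044, 0.1765]
eef_rot: [3.141, -0.0, 1.512]
force: [1.0, 0.4, -0.2]
grip_width: 0.0602
grip_force: 0.0
```

In the tool's units: 0.025 m is 0.5, 0.02 m is 0.4.

Request:
move_tool(
  deltas={"steps": [[0, 0, 0.4, 0, 0, 0], [0, 0, 0.5, 0, 0, 0], [0, 0, 0.5, 0, 0, 0], [0, 0, 0.5, 0, 0, 0], [0, 0, 0.4, 0, 0, 0], [0, 0, 0.2, 0, 0, 0], [0, 0, 0.13, 0, 0, 0], [0, 0, 0, 0, 0, 0], [0, 0, 0, 0, 0, 0]]},
)

```text
time_s: 6.25
ee_pos: [0.5441, -0.0447, 0.045]
eef_rot: [3.14, 0.0, 1.511]
force: [-0.8, 0.1, 0.5]
grip_width: 0.06
grip_force: 0.0
```

Request:
move_tool(
  deltas={"steps": [[0, 0, 0, 0, 0, 0], [0, 0, 0, 0, 0, 0], [0, 0, 0, 0, 0, 0], [0, 0, 0, 0, 0, 0], [0, 0, 0, 0, 0, 0], [0, 0, 0, 0, 0, 0]]},
  finger_gap=0.0,
  grip_force=50,
)

```text
time_s: 6.85
ee_pos: [0.5435, -0.0446, 0.044]
eef_rot: [3.142, 0.0, 1.511]
force: [-0.6, -0.2, 2.7]
grip_width: 0.0232
grip_force: 50.0
```

Run:
```python
from h import *
print(rot().round(3).tolist())
# tilt about tip (chest yz): grasp TCP offset from tip
R=lambda f:np.array([[np.cos(f),np.sin(f)],[-np.sin(f),np.cos(f)]])  # (y,z), handle (-y) up
r=np.array([-20-143.,45-22.])
p=r
for f in np.arange(1,5)*.095:
    q=R(f)@r+[0,2.5*f/.38]; d=R(f-.095).T@(q-p); print(round(f,3),"tool x(+y), tool z(down) mm",d[0].round(1),-d[1].round(1)); p=q
```

```text
[[0.06, 0.998, 0.0], [0.998, -0.06, -0.0], [-0.0, 0.0, -1.0]]
0.095 tool x(+y), tool z(down) mm 2.9 -16.0
0.19 tool x(+y), tool z(down) mm 2.9 -16.0
0.285 tool x(+y), tool z(down) mm 2.8 -16.0
0.38 tool x(+y), tool z(down) mm 2.7 -16.0
```

Grasp is good: width 23.2 mm. Now I'll tilt it about the blade tip.

In the tool's units: -0.008 m is -0.16, 0.0005 m is 0.01, -0.0475 rad is -0.0119.

Request:
move_tool(
  deltas={"steps": [[0.01, 0, -0.16, 0, -0.0119, 0], [0.01, 0, -0.16, 0, -0.0119, 0], [0.01, 0, -0.16, 0, -0.0119, 0], [0.01, 0, -0.16, 0, -0.0119, 0], [0.01, 0, -0.16, 0, -0.0119, 0], [0.01, 0, -0.16, 0, -0.0119, 0], [0.01, 0, -0.16, 0, -0.0119, 0], [0.01, 0, -0.16, 0, -0.0119, 0], [0, 0, 0, 0, 0, 0], [0, 0, 0, 0, 0, 0]]},
)

```text
time_s: 7.85
ee_pos: [0.5442, -0.03, 0.1056]
eef_rot: [-3.141, 0.379, 1.511]
force: [-0.4, -0.7, -1.8]
grip_width: 0.0235
grip_force: 50.0
```

Run:
```python
from h import *
print(rot().round(3).tolist())
cv2.imwrite("pics/side3.png",cv2.resize(eyes.camera("side")["pixels"][100:300,200:440],None,fx=3,fy=3,interpolation=2))
```

```text
[[0.055, 0.998, -0.022], [0.928, -0.06, -0.369], [-0.37, -0.001, -0.929]]
```

View pics/side3.png

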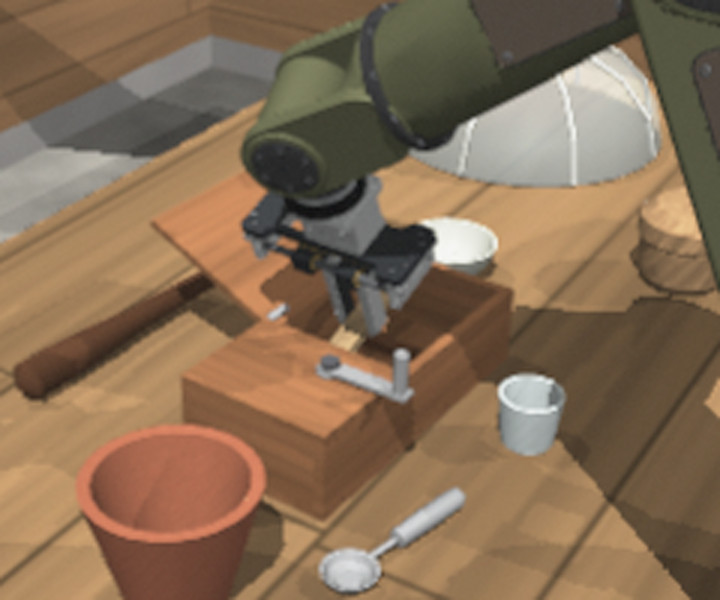

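The paddle is held tilted about 22°, with the blade emerging from under the cover at about (345,340) in the crop. There's only its weight on the wrist, so no contact. Now I'll draw it out along its axis.

In the tool's units: -0.02 m is -0.4, -0.01 m is -0.2.

Request:
move_tool(
  deltas={"steps": [[-0.2, 0, 0, 0, 0, 0], [-0.4, 0, 0, 0, 0, 0], [-0.4, 0, 0, 0, 0, 0], [-0.4, 0, 0, 0, 0, 0], [-0.4, 0, 0, 0, 0, 0], [-0.4, 0, 0, 0, 0, 0], [-0.4, 0, 0, 0, 0, 0], [-0.4, 0, 0, 0, 0, 0], [-0.2, 0, 0, 0, 0, 0], [0, 0, 0, 0, 0, 0]]},
)

```text
time_s: 8.9
ee_pos: [0.5352, -0.1799, 0.1658]
eef_rot: [3.141, 0.38, 1.509]
force: [-0.0, 0.7, -2.0]
grip_width: 0.0232
grip_force: 50.0
```

In the tool's units: -0.0232 m is -0.464, -0.0093 m is -0.186.

Request:
move_tool(
  deltas={"steps": [[-0.074, 0, -0.186, 0, 0, 0], [-0.186, 0, -0.464, 0, 0, 0], [-0.186, 0, -0.464, 0, 0, 0], [-0.186, 0, -0.464, 0, 0, 0], [-0.186, 0, -0.464, 0, 0, 0], [-0.186, 0, -0.464, 0, 0, 0], [-0.186, 0, -0.464, 0, 0, 0], [-0.074, 0, -0.186, 0, 0, 0], [0, 0, 0, 0, 0, 0], [0, 0, 0, 0, 0, 0]]},
)

```text
time_s: 9.9
ee_pos: [0.5353, -0.1783, 0.3341]
eef_rot: [-3.14, 0.38, 1.512]
force: [0.2, 0.6, -1.7]
grip_width: 0.0231
grip_force: 50.0
```

Request:
move_tool(
  deltas={"steps": [[0, 0, 0, 0, 0, 0], [0, 0, 0, 0, 0, 0], [0, 0, 0, 0, 0, 0], [0, 0, 0, 0, 0, 0], [0, 0, 0, 0, 0, 0]]},
)

```text
time_s: 10.4
ee_pos: [0.5354, -0.1786, 0.3352]
eef_rot: [-3.141, 0.38, 1.511]
force: [0.0, -0.5, -1.8]
grip_width: 0.0233
grip_force: 50.0
```

Run:
```python
from h import *
print(rot().round(3).tolist(), np.abs(ctrl.get_obs()["joint_vel"]).max())
cv2.imwrite("pics/side4.png",eyes.camera("side")["pixels"])
```

```text
[[0.056, 0.998, -0.022], [0.927, -0.06, -0.37], [-0.371, -0.0, -0.929]] 0.0018362212965563859
```

View pics/side4.png

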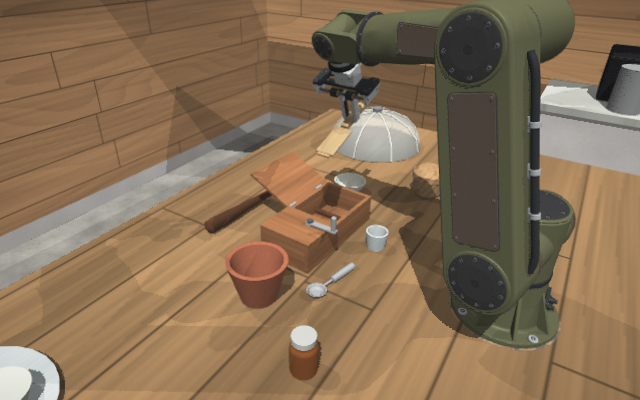

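The paddle is out and held, with its blade tip at about (328,152), well above the chest. By the pose its lowest point is at about z = 0.25. The lid is open, the bystanders look undisturbed and the arm is still.

```bash
python3 -c "
from station import ctrl; print(ctrl.hand_in())"
```

```text
the job is handed in; nothing more can be done
None
```

I swung the hasp off, the lid sprang fully open, and the job is handed in at about 10.5 s with the paddle drawn out diagonally and held still, its lowest point about 16 cm above the chest top; the judge's verdict was not shown.

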